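# Drop two used probes into the narrow-necked soaking jar

### The job

Put the two used steel probes from the rack into the soaking jar, one after the other, tapered working tip first so that the tips will soak: let each one slide down through the narrow neck until it lies wholly inside. Leave the jar standing upright about where it is, do not let a probe fall on the worktop, and leave the mouth mirror on the rack and the other things alone.

Things in the scene. Friction and masses are not known exactly. Their poses are not given: they have to be found in the camera images.
- jar: Loose upright steel soaking jar, 1.1 to 1.4 kg, left or right of the rack. 140 mm tall; foot 112 mm wide, 8 mm thick (inner floor at 8 mm); body 92 mm wide (85 inside) up to 100 mm; shoulder narrows until 118 mm; then a neck of 18 mm bore, its lip flared to 32 mm outside, 25 mm inside. A few newtons sideways at the neck tip it. Origin: centre of the underside; z up its axis.
- jar_mouth (a point): Centre of the jar's mouth, at the top plane of the lip, 140 mm above the jar's underside.
- rack: Fixed metal instrument rack: base plate 200 x 80 x 6 mm, two upright rails along its x axis (5 mm thick, 188 mm long, at y = -19 and +19 mm), tops 45 mm above the table, with teeth to 53 mm beside the three rests at x = -62, 0, +62 mm (18 mm gaps). Two probes and a mouth mirror lie across them along y, in any order; probe ends overhang by 25 to 35 mm. Origin: centre of the underside; z up.
- probe0: Loose steel probe, 35 to 68 g, 100 mm long: smooth round handle 12 mm thick for 80 mm from the blunt butt, then a 20 mm taper to a working tip 5 mm thick. Lies level on the rack, axis 51 mm above the table, tip towards the rack's +y or -y side (varies from probe to probe). Origin: on the axis, halfway along; x runs from butt to tip.
- probe0_tip (a point): Centre of probe0's working tip (tapered end), 50 mm from its origin along +x.
- probe0_butt (a point): Centre of probe0's blunt butt end, 50 mm from its origin along -x.
- probe1: Loose steel probe, 35 to 68 g, 100 mm long: smooth round handle 12 mm thick for 80 mm from the blunt butt, then a 20 mm taper to a working tip 5 mm thick. Lies level on the rack, axis 51 mm above the table, tip towards the rack's +y or -y side (varies from probe to probe). Origin: on the axis, halfway along; x runs from butt to tip.
- probe1_tip (a point): Centre of probe1's working tip (tapered end), 50 mm from its origin along +x.
- probe1_butt (a point): Centre of probe1's blunt butt end, 50 mm from its origin along -x.
- mirror: Bystander, stays in its place on the rack: mouth mirror 116 mm long, round straight handle only 8 mm thick with a flat disc 22 mm across at one end; lies like the probes in the third rest, axis 49 mm above the table. Origin: on the handle's axis near its middle; x runs towards the disc.
- bur_box: Bystander, not to be disturbed: small white plastic box, 50 x 35 x 20 mm. Origin: centre of its underside.
- small_bottle: Bystander, not to be disturbed: small white bottle (48 mm across, 90 mm tall). Origin: centre of its underside.
- brush: Bystander, not to be disturbed: small cleaning brush lying flat, 160 mm long. Origin: near its middle, on the underside; x along its length.
- stopper: Bystander, not to be disturbed: black rubber stopper, 32 mm across, 26 mm tall. Origin: centre of its underside.
- dish: Bystander, not to be disturbed: steel bowl, 90 mm across, 35 mm tall. Origin: centre of its underside.
- pen: Bystander, not to be disturbed: black pen lying flat, 130 mm long. Origin: near its middle, on the underside; x along its length.

How it is judged:
By the outcome, as a careful person would: the job done as asked, in the order asked, and still so for the second after the job is handed in, with the robot touching nothing.
It also fails if it takes over 61 s, if anything falls off the work surface, if the arm or the gripper's body presses on something with over 40 N, if the wrist force passes 120 N, or if a joint passes its speed limit or range.

### The arm

A 6-joint arm with a two-finger parallel gripper is mounted at the origin on the work surface. World frame = base frame: x ahead of the robot, y to its left, z up, the work surface at z = 0. Lengths are in m, angles in rad, forces in N, time in s.
With the tool pointing down it reaches from about 0.375 to 0.9 m from the base axis. Payload 3.1 kg.
Tool frame: the origin (TCP) lies midway between the tips of the shut fingers; the grasp point (between the pads) lies 19 mm behind it (manip.grasp_offset is the distance from the TCP to the grasp point, in m); z points along the fingers, y is the line along which they close (so a half turn about z gives the same grasp; the last joint's range is limited). The gripper opens to 85 mm and grips with 20 to 120 N. Pads are 22 mm wide; open, the fingers measure 114 mm over their backs; the gripper's body (76 mm by 85 mm) begins 54 mm behind the grasp point. The pads swing forward as they close: fully open they stand 13 mm farther back than shut.
Start: joints at [-1.448, 0.527, 1.433, -0, 1.181, -0.178], TCP at [0.186, -0.597, 0.231] pointing down, gripper open.
Joint ranges: [-3.08, 3.08], [-0.75, 2.2], [0.22, 2.44], [-1.43, 4.57], [0, 2.65], [-2.85, 2.85]. Speed limits (rad/s): [2.79, 2.79, 3.14, 3.14, 3.14, 3.14].

### API

Orientations are given as a unit quaternion [x, y, z, w].
In Python, from station import sensors, cams, order, manip gives the robot as it stands.
- The arm moves only by the tool move_arm, never from a script. Its argument "targets" is a list of rows, each an object of numbers: "dx", "dy", "dz": the shift along the world's x, y, z normalised to -1 to 1, where 1 is 25 mm; "rx", "ry", "rz": the turn, a rotation vector about the world's x, y, z normalised to -1 to 1, where 1 is 30 degrees. A call has exactly 10 rows; each row shifts and turns the commanded pose from where the row before left it; what a row does not reach is not made up. A row lasts 1/8 s, in which the tool goes at most 62.5 mm and 10.7 degrees, less where a joint would pass 70% of its speed; a pose out of reach is approached as far as the arm can. A call with a number of a shift or a turn outside -1 to 1 is refused whole. A call with a gripper value outside its range is refused whole. "claw" is the opening in per cent of the stroke, from 0 (shut) to 100 (fully open), set as the call begins (left out, the last holds). The fingers move at their own pace and stop on an object; "newtons" is the grip in N (left out, the last holds). Time passes only in rows, so rows that do not move let the fingers close, or fill a call up. It gives the time, the measured TCP pose, the force, the opening and the grip force at its end, in the units of the state.
- sensors.sense(): the state, without advancing time (a new reading comes with each control period).
- cams.snapshot(name): name is "scene" or "top" or "wrist"; returns the picture (480x640x3 uint8, red, green, blue); there is no depth.
- cams.camera_model(name): a dict with "fx", "fy", "cx", "cy" (pixels), "extrinsics" (4x4, takes a point from world to camera coordinates). Camera axes: x right, y down, z forward; pixel columns grow to the right and rows downward; lengths in m; the calibration is good to about 2 mm. A picture is of the moment at which its call begins: read the wrist's pose just before it. camera_model takes no time and is no camera call; for the wrist camera it gives the pose at the moment of the call.
- order.sign_off(): hands the job in; it is judged then, once.
The state is a dict: "t": time; "q": joint angles; "qd": joint speeds; "tau": joint torques, N m; "tcp_pos": TCP position; "tool_rot": TCP orientation; "force": force on the tool from outside, world axes, zero at the start; "ft_torque": the same for the moment, N m; "finger_gap": opening from 0.0 (shut) to 1.0 (fully open); "gripper_force": force on a finger pad.
Only numpy, scipy, OpenCV 4.12 (cv2) and the standard library are available. Lean on these libraries where they do the work, as an engineer would, in place of code of your own. Each camera call takes 0.05 s, during which the arm holds its last target. There are 200 camera calls.

## Working session

There is one attempt and no reset: what is moved stays moved. The work goes in short steps, Python scripts to look and compute and a tool call to move; the robot and the scene stay as the last step left them, time stands still between calls to the robot, and variables do not carry over. Pictures are saved under pics/ and viewed, at most 10 in all, crops included, and the job is handed in when it is done.

Besides the shell and the picture viewer there is one more tool, called as name([rows], argument=value, ...), one row to a line, values as JSON. move_arm: Moves the arm, as the interface text tells. Scaled input: -1 to 1 covers 25 mm each way for a shift and 30 degrees each way for a turn. Its arguments: {"type":"object","properties":{"targets":{"type":"array"},"claw":{"type":"number"},"newtons":{"type":"number"}},"required":["targets"]}

```bash
ls; mkdir -p pics; python3 - <<'E'
from station import sensors,cams,order,manip
import cv2,numpy as np
np.set_printoptions(precision=4,suppress=True)
s=sensors.sense();print(s['t'],s['tcp_pos'],s['tool_rot'],s['finger_gap'],manip.grasp_offset)
for n in('scene','top'):
    im=cams.snapshot(n);cv2.imwrite(f'pics/{n}0.png',im[:,:,::-1]);m=cams.camera_model(n);print(n,m['fx'],m['cx'],m['cy'],m['extrinsics'])
E
```

```text
pics
0.0 [ 0.1857 -0.596   0.2303] [ 0.9886  0.1503  0.     -0.0011] 1.0016291615378765 0.0187
scene 586.2578809618833 315.9166672328081 243.69790514058647 [[ 0.776   0.6305 -0.0167 -0.4491]
 [ 0.4038 -0.517  -0.7547 -0.1813]
 [-0.4845  0.5789 -0.6558  1.2778]
 [ 0.      0.      0.      1.    ]]
top 481.95462656375497 321.78053278662657 246.96308054592294 [[-0.0033 -0.9999  0.0132 -0.0132]
 [-0.995   0.002  -0.1001  0.5999]
 [ 0.1    -0.0135 -0.9949  0.7809]
 [ 0.      0.      0.      1.    ]]
```

View pics/top0.png

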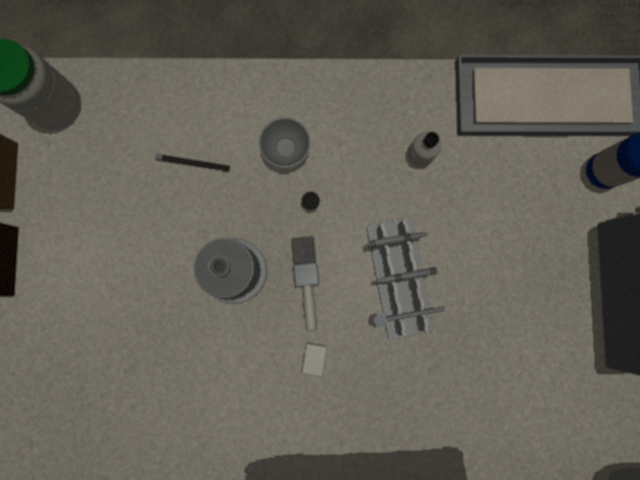

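View pics/scene0.png

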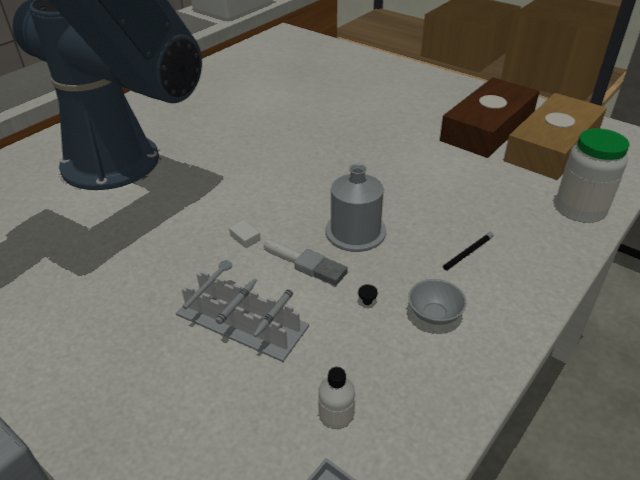

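The top view has the jar neck near (219,267) and the rack near (402,278). The mirror, with its disc at (377,320), lies in the rest nearest the robot. The probes are the middle one and the far one. In the scene view the middle probe's taper is at (255,283), facing the jar, and the far probe's butt is at (290,293). I'll enlarge both to get the endpoints.

```bash
python3 - <<'E'
import cv2,numpy as np
t=cv2.imread('pics/top0.png');s=cv2.imread('pics/scene0.png')
z=lambda im,x,y,w,h,k:cv2.resize(im[y:y+h,x:x+w],None,fx=k,fy=k,interpolation=cv2.INTER_CUBIC)
a=z(t,355,215,100,75,4);b=z(s,175,255,140,105,400/140);c=z(t,180,225,100,75,4);d=z(s,310,155,100,75,4)
v=np.vstack([np.hstack([a,b[:300]]),np.hstack([c,d])]);v=np.clip(v.astype(float)*1.3,0,255).astype(np.uint8);cv2.imwrite('pics/z1.png',v)
E
```

```text
(no output)
```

View pics/z1.png

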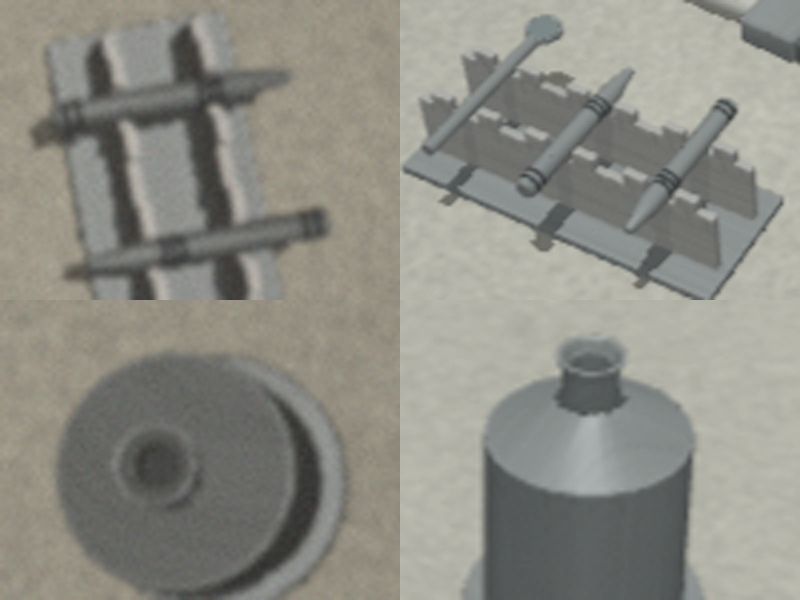

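In the enlarged view the far probe (B) has its butt at top pixel (368,244) and its tip at (427,234). The middle probe (A) has its tip at (371,283) and its butt at (437,270.5). The jar lip centre is at (219,267) in top and (358,169) in scene.

```bash
cat >h.py <<'E'
from station import sensors,cams,order,manip
import cv2,numpy as np
from scipy.spatial.transform import Rotation as R
np.set_printoptions(precision=4,suppress=True)
def ray(m,p):
    E=np.array(m['extrinsics']);d=E[:3,:3].T@[(p[0]-m['cx'])/m['fx'],(p[1]-m['cy'])/m['fy'],1]
    return -E[:3,:3].T@E[:3,3],d/np.linalg.norm(d)
def onz(m,p,z):
    o,d=ray(m,p);return o+d*(z-o[2])/d[2]
def tri(rs):
    A=sum(np.eye(3)-np.outer(d,d) for o,d in rs);b=sum((np.eye(3)-np.outer(d,d))@o for o,d in rs);return np.linalg.solve(A,b)
E
python3 - <<'E'
from h import *
t,s=cams.camera_model('top'),cams.camera_model('scene')
for n,a,b,z in[('Bbutt',(368,244.2),(289.8,291.8),.051),('Btip',(427,233.8),(255.2,334.8),.051),('Atip',(371.2,283),(255.9,280.2),.051),('Abutt',(436.8,270.5),(220.5,319),.051),('mouth',(219,266.8),(358,168.8),.14)]:
    print(n,onz(t,a,z),onz(s,b,z),tri([ray(t,a),ray(s,b)]))
for n,p in[('rackTL',(355+50/4,215+45/4)),('rackTR',(355+228/4,215+12/4))]: print(n,onz(t,p,.006))
for n,p in[('railL',(355+108/4,215+42/4)),('railR',(355+200/4,215+20/4))]: print(n,onz(t,p,.045))
E
```

```text
Bbutt [ 0.6022 -0.0904  0.051 ] [ 0.6052 -0.0946  0.051 ] [ 0.6024 -0.0912  0.0465]
Btip [ 0.6193 -0.188   0.051 ] [ 0.6224 -0.1894  0.051 ] [ 0.6201 -0.1882  0.0482]
Atip [ 0.5386 -0.0948  0.051 ] [ 0.5469 -0.1084  0.051 ] [ 0.5377 -0.0977  0.0372]
Abutt [ 0.5587 -0.2026  0.051 ] [ 0.5619 -0.1991  0.051 ] [ 0.5603 -0.2008  0.0514]
mouth [0.5604 0.1352 0.14  ] [0.5663 0.1314 0.14  ] [0.5614 0.1369 0.1348]
rackTL [ 0.6384 -0.0949  0.006 ]
rackTR [ 0.6529 -0.173   0.006 ]
railL [ 0.6341 -0.1148  0.045 ]
railR [ 0.6432 -0.1533  0.045 ]
```

move_arm([
  {"dx":0.75,"dy":0.81,"dz":-0.15,"rz":0.14},
  {"dx":0.75,"dy":0.81,"dz":-0.15,"rz":0.14},
  {"dx":0.75,"dy":0.81,"dz":-0.15,"rz":0.14},
  {"dx":0.75,"dy":0.81,"dz":-0.15,"rz":0.14},
  {"dx":0.75,"dy":0.81,"dz":-0.15,"rz":0.14},
  {"dx":0.75,"dy":0.81,"dz":-0.15,"rz":0.14},
  {"dx":0.75,"dy":0.81,"dz":-0.15,"rz":0.14},
  {"dx":0.75,"dy":0.81,"dz":-0.15,"rz":0.14},
  {"dx":0.75,"dy":0.81,"dz":-0.15,"rz":0.14},
  {"dx":0.75,"dy":0.81,"dz":-0.15,"rz":0.14},
], claw=45, newtons=60)

```text
schema error: expected keys dx, dy, dz, rx, ry, rz
```

move_arm([
  {"dx":0.74,"dy":0.81,"dz":-0.15,"rz":0.14},
  {"dx":0.74,"dy":0.81,"dz":-0.15,"rz":0.14},
  {"dx":0.74,"dy":0.81,"dz":-0.15,"rz":0.14},
  {"dx":0.74,"dy":0.81,"dz":-0.15,"rz":0.14},
  {"dx":0.74,"dy":0.81,"dz":-0.15,"rz":0.14},
  {"dx":0.74,"dy":0.81,"dz":-0.15,"rz":0.14},
  {"dx":0.74,"dy":0.81,"dz":-0.15,"rz":0.14},
  {"dx":0.74,"dy":0.81,"dz":-0.15,"rz":0.14},
  {"dx":0.74,"dy":0.81,"dz":-0.15,"rz":0.14},
  {"dx":0.74,"dy":0.81,"dz":-0.15,"rz":0.14},
])

```text
schema error: expected keys dx, dy, dz, rx, ry, rz
```

```bash
python3 - <<'E'
from h import *
s=sensors.sense();print(s['t'],s['tcp_pos'],R.from_quat(s['tool_rot']).as_matrix(),s['q'],s['finger_gap'])
m=cams.camera_model('wrist');print(m)
cv2.imwrite('pics/w1.png',cams.snapshot('wrist')[:,:,::-1])
np.save('w1.npy',m,allow_pickle=True)
E
```

```text
0.1 [ 0.1857 -0.5961  0.2304] [[ 0.9548  0.2972 -0.0002]
 [ 0.2972 -0.9548  0.0019]
 [ 0.0003 -0.0019 -1.    ]] [-1.4475  0.5284  1.4338 -0.      1.1814 -0.1785] 1.0026484538310088
{'fx': 391.1814209315727, 'fy': 391.1814209315727, 'cx': 324.25364276047156, 'cy': 245.30184365888053, 'extrinsics': array([[ 0.2972, -0.9548, -0.0011, -0.6247],
       [-0.9225, -0.2874,  0.2577, -0.0336],
       [-0.2464, -0.0756, -0.9662,  0.3777],
       [ 0.    ,  0.    ,  0.    ,  1.    ]])}
```

View pics/w1.png

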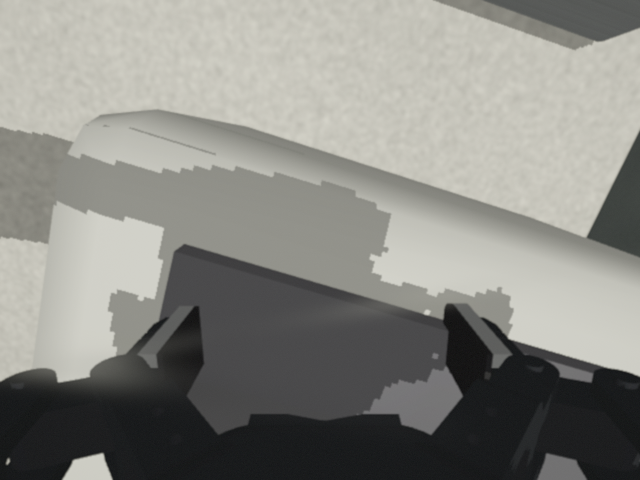

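The moves were refused because every row needs all six keys, so the arm hasn't moved. The wrist view shows only a grey block and clutter under the start pose. I'll resend the moves in full.

move_arm([
  {"dx":0.75,"dy":0.81,"dz":0,"rx":0,"ry":0,"rz":0.14},
  {"dx":0.75,"dy":0.81,"dz":0,"rx":0,"ry":0,"rz":0.14},
  {"dx":0.75,"dy":0.81,"dz":0,"rx":0,"ry":0,"rz":0.14},
  {"dx":0.75,"dy":0.81,"dz":-0.2,"rx":0,"ry":0,"rz":0.14},
  {"dx":0.75,"dy":0.81,"dz":-0.2,"rx":0,"ry":0,"rz":0.14},
  {"dx":0.75,"dy":0.81,"dz":-0.2,"rx":0,"ry":0,"rz":0.14},
  {"dx":0.75,"dy":0.81,"dz":-0.2,"rx":0,"ry":0,"rz":0.14},
  {"dx":0.75,"dy":0.81,"dz":-0.2,"rx":0,"ry":0,"rz":0.14},
  {"dx":0.75,"dy":0.81,"dz":-0.2,"rx":0,"ry":0,"rz":0.14},
  {"dx":0.75,"dy":0.81,"dz":-0.2,"rx":0,"ry":0,"rz":0.14},
], claw=45, newtons=60)

```text
t: 1.4
tcp_pos: [0.3737, -0.3934, 0.1959]
tool_rot: [0.869, 0.496, -0.0, -0.0]
force: [-0.0, -0.6, -0.8]
finger_gap: 0.449
gripper_force: 0.0
```

move_arm([
  {"dx":0.74,"dy":0.81,"dz":-0.15,"rx":0,"ry":0,"rz":0.14},
  {"dx":0.74,"dy":0.81,"dz":-0.15,"rx":0,"ry":0,"rz":0.14},
  {"dx":0.74,"dy":0.81,"dz":-0.15,"rx":0,"ry":0,"rz":0.14},
  {"dx":0.74,"dy":0.81,"dz":-0.15,"rx":0,"ry":0,"rz":0.14},
  {"dx":0.74,"dy":0.81,"dz":-0.15,"rx":0,"ry":0,"rz":0.14},
  {"dx":0.74,"dy":0.81,"dz":-0.15,"rx":0,"ry":0,"rz":0.14},
  {"dx":0.74,"dy":0.81,"dz":-0.15,"rx":0,"ry":0,"rz":0.14},
  {"dx":0.74,"dy":0.81,"dz":-0.15,"rx":0,"ry":0,"rz":0.14},
  {"dx":0.74,"dy":0.81,"dz":-0.15,"rx":0,"ry":0,"rz":0.14},
  {"dx":0.74,"dy":0.81,"dz":-0.15,"rx":0,"ry":0,"rz":0.12},
])

```text
t: 2.65
tcp_pos: [0.5587, -0.1909, 0.1584]
tool_rot: [0.637, 0.771, -0.0, -0.0]
force: [0.5, -0.1, -0.6]
finger_gap: 0.45
gripper_force: 0.0
```

```bash
cat >>h.py <<'E'
def st():
    s=sensors.sense();r=R.from_quat(s['tool_rot']).as_matrix()
    print('t',s['t'],'tcp',np.array(s['tcp_pos']),'toolz',r[:,2],'tooly',r[:,1],'q',np.array(s['q']),'gap',s['finger_gap'],'F',np.array(s['force']),'g',s['gripper_force']);return s,r
def shot(cam,f):
    m=cams.camera_model(cam);im=cams.snapshot(cam)[:,:,::-1].copy();cv2.imwrite(f'pics/{f}.png',im);np.save(f'pics/{f}.npy',m,allow_pickle=True);return m,im
def load(f): return np.load(f'pics/{f}.npy',allow_pickle=True).item()
E
python3 -c "
from h import *
st();shot('wrist','w2')"
```

```text
t 2.65 tcp [ 0.5587 -0.1909  0.1584] toolz [-0.0005  0.0003 -1.    ] tooly [ 0.9822  0.1876 -0.0005] q [-0.5184  0.5728  1.5899 -0.      0.9794 -0.7071] gap 0.4499018624078744 F [ 0.5018 -0.132  -0.6037] g 0.0
```

View pics/w2.png

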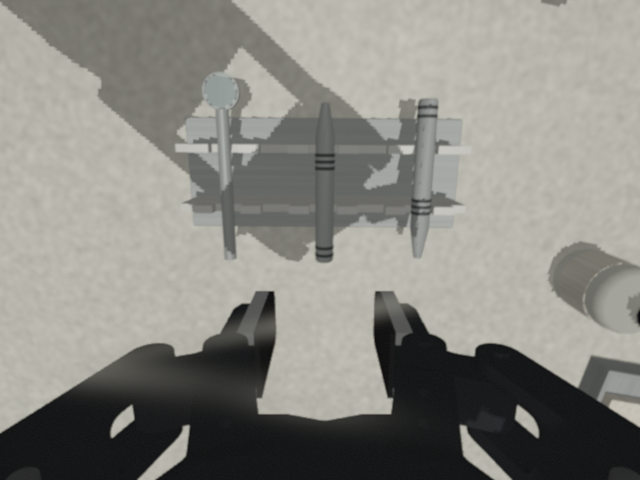

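The wrist view shows probe A with its tip at (325,103) and butt at (324,261), and probe B with its butt at (428,98) and tip at (418,257). The rails are at rows 148 and 210, and the fingers are centred on A's column.

```bash
python3 - <<'E'
from h import *
m=load('w2')
for n,p,z in[('Atip',(325,103),.051),('Abutt',(324,261),.051),('Bbutt',(428,98),.051),('Btip',(418,257),.051),('rail-',(324,213),.045),('rail+',(324,148),.045)]: print(n,onz(m,p,z))
E
```

```text
Atip [ 0.5426 -0.1059  0.051 ]
Abutt [ 0.5606 -0.2039  0.051 ]
Bbutt [ 0.6028 -0.0915  0.051 ]
Btip [ 0.6217 -0.1894  0.051 ]
rail- [ 0.5547 -0.1731  0.045 ]
rail+ [ 0.5469 -0.132   0.045 ]
```

move_arm([
  {"dx":-0.03,"dy":0.04,"dz":-0.5,"rx":0.082,"ry":0.016,"rz":0},
  {"dx":0,"dy":0,"dz":-0.5,"rx":0.082,"ry":0.016,"rz":0},
  {"dx":0,"dy":0,"dz":-0.5,"rx":0.082,"ry":0.016,"rz":0},
  {"dx":0,"dy":0,"dz":-0.5,"rx":0.082,"ry":0.016,"rz":0},
  {"dx":0,"dy":0,"dz":-0.6,"rx":0,"ry":0,"rz":0},
  {"dx":0,"dy":0,"dz":-0.6,"rx":0,"ry":0,"rz":0},
  {"dx":0,"dy":0,"dz":-0.6,"rx":0,"ry":0,"rz":0},
  {"dx":0,"dy":0,"dz":-0.6,"rx":0,"ry":0,"rz":0},
  {"dx":0,"dy":0,"dz":-0.6,"rx":0,"ry":0,"rz":0},
  {"dx":0,"dy":0,"dz":0,"rx":0,"ry":0,"rz":0},
], claw=45)

```text
t: 3.95
tcp_pos: [0.5567, -0.1901, 0.0324]
tool_rot: [0.636, 0.767, 0.055, -0.069]
force: [-0.7, -0.1, 0.6]
finger_gap: 0.454
gripper_force: 0.0
```

```bash
python3 -c "
from h import *
st();shot('wrist','w3');shot('scene','s3')
a=cv2.imread('pics/w3.png');b=cv2.imread('pics/s3.png')[200:440,100:420]
cv2.imwrite('pics/c3.png',np.hstack([cv2.resize(a,(400,300)),cv2.resize(b,(400,300))]))"
```

```text
t 3.95 tcp [ 0.5567 -0.1901  0.0324] toolz [-0.0357  0.1724 -0.9844] tooly [ 0.9826  0.1858 -0.0032] q [-0.5831  0.793   1.5877  0.1601  0.8932 -0.8784] gap 0.45374951043529443 F [-0.7368 -0.11    0.6336] g 0.0
```

View pics/c3.png

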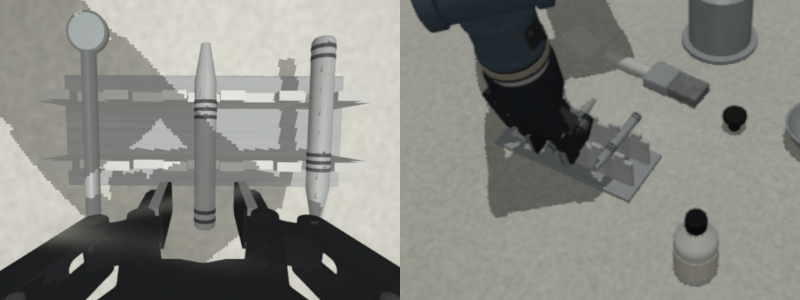

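Probe A sits centred between the fingers (column 204, with the pads at 170 and 237 in the reduced wrist view). I'll close on it, then lift.

move_arm([
  {"dx":0,"dy":0,"dz":0,"rx":0,"ry":0,"rz":0},
  {"dx":0,"dy":0,"dz":0,"rx":0,"ry":0,"rz":0},
  {"dx":0,"dy":0,"dz":0,"rx":0,"ry":0,"rz":0},
  {"dx":0,"dy":0,"dz":0,"rx":0,"ry":0,"rz":0},
  {"dx":0,"dy":0,"dz":0,"rx":0,"ry":0,"rz":0},
  {"dx":0,"dy":0,"dz":0,"rx":0,"ry":0,"rz":0},
  {"dx":0,"dy":0,"dz":0,"rx":0,"ry":0,"rz":0},
  {"dx":0,"dy":0,"dz":0,"rx":0,"ry":0,"rz":0},
  {"dx":0,"dy":0,"dz":0,"rx":0,"ry":0,"rz":0},
  {"dx":0,"dy":0,"dz":0.2,"rx":0,"ry":0,"rz":0},
], claw=0, newtons=80)

```text
t: 5.3
tcp_pos: [0.5567, -0.1902, 0.0381]
tool_rot: [0.636, 0.767, 0.055, -0.069]
force: [-0.4, -0.5, -0.4]
finger_gap: 0.111
gripper_force: 78.1
```

move_arm([
  {"dx":0,"dy":0,"dz":0.8,"rx":0,"ry":0,"rz":0},
  {"dx":0,"dy":0,"dz":1,"rx":0,"ry":0,"rz":0},
  {"dx":0,"dy":0,"dz":1,"rx":0,"ry":0,"rz":0},
  {"dx":-0.2,"dy":0.5,"dz":1,"rx":0,"ry":0,"rz":0},
  {"dx":-0.2,"dy":1,"dz":1,"rx":0,"ry":0,"rz":0},
  {"dx":-0.2,"dy":1,"dz":1,"rx":0,"ry":0,"rz":0},
  {"dx":-0.2,"dy":1,"dz":1,"rx":0,"ry":0,"rz":0},
  {"dx":-0.2,"dy":1,"dz":1,"rx":0,"ry":0,"rz":0},
  {"dx":-0.2,"dy":1,"dz":1,"rx":0,"ry":0,"rz":0},
  {"dx":-0.2,"dy":1,"dz":1,"rx":0,"ry":0,"rz":0},
])

```text
t: 6.55
tcp_pos: [0.5216, -0.0271, 0.2854]
tool_rot: [0.636, 0.767, 0.055, -0.068]
force: [0.3, 0.2, -1.0]
finger_gap: 0.108
gripper_force: 78.0
```

```bash
python3 -c "
from h import *
st();shot('wrist','w4')"
```

```text
t 6.55 tcp [ 0.5216 -0.0271  0.2854] toolz [-0.0335  0.1707 -0.9848] tooly [ 0.9826  0.1858 -0.0012] q [-0.3534  0.351   1.5919  0.1551  1.2935 -0.5898] gap 0.1084093203253314 F [ 0.2762  0.2357 -1.0341] g 78.04409304633737
```

View pics/w4.png

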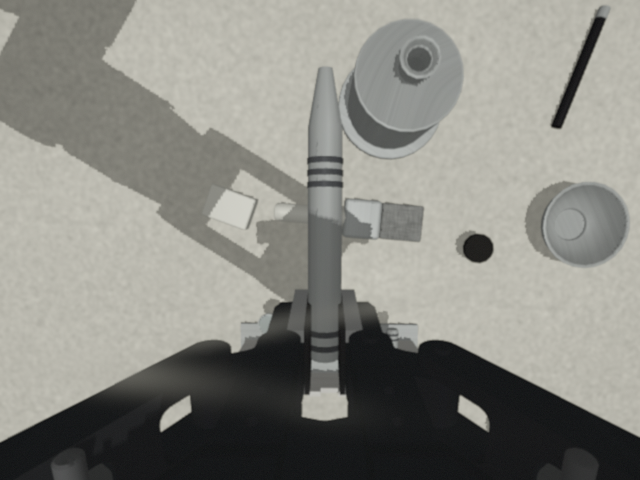

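The probe is held straight, with its tip at (325,69). The lip ring is centred at (420,58). Next I'll work out the mouth position and where the probe sits in the gripper.

```bash
cat >g.py <<'E'
from h import *
m=load('w4');print('mouth',onz(m,(420,58),.14))
im=cv2.imread('pics/w4.png');c=cv2.HoughCircles(cv2.GaussianBlur(cv2.cvtColor(im[20:100,380:465],6),(3,3),0),cv2.HOUGH_GRADIENT,1,5,param1=80,param2=12,minRadius=8,maxRadius=25)
print(c[0][:4]+[380,20,0] if c is not None else c)
tcp=np.array([.5216,-.0271,.2854]);a=np.array([-.0335,.1707,-.9848]);ty=np.array([.9826,.1858,-.0012])
G=tcp-.0187*a
# plane through G containing tool y? use horizontal plane z=G.z (probe was level)
for n,p in(('tip',(325,69)),('butt',(324,355))):
    P=onz(m,p,G[2]);d=P-G;print(n,P,'along u',d@np.array([-.186,.983,0]),'side',d@ty)
E
python3 g.py
```

```text
mouth [0.562  0.1337 0.14  ]
[[421.5  55.5  16.6]
 [418.5  59.5  11.3]
 [413.5  64.5  20. ]
 [413.5  59.5  14.4]]
tip [0.5057 0.0568 0.3038] along u 0.08870121828805666 side -2.632257310548214e-05
butt [ 0.5234 -0.0384  0.3038] along u -0.008157389171884064 side -0.0003648696469245227
```

move_arm([
  {"dx":0,"dy":0,"dz":0,"rx":-0.295,"ry":-0.056,"rz":0},
  {"dx":0,"dy":0,"dz":0,"rx":-0.295,"ry":-0.056,"rz":0},
  {"dx":0,"dy":0,"dz":0,"rx":-0.295,"ry":-0.056,"rz":0},
  {"dx":0,"dy":0,"dz":0,"rx":-0.295,"ry":-0.056,"rz":0},
  {"dx":0,"dy":0,"dz":0,"rx":-0.295,"ry":-0.056,"rz":0},
  {"dx":0,"dy":0,"dz":0,"rx":-0.295,"ry":-0.056,"rz":0},
  {"dx":0,"dy":0,"dz":0,"rx":-0.295,"ry":-0.056,"rz":0},
  {"dx":0,"dy":0,"dz":0,"rx":-0.295,"ry":-0.056,"rz":0},
  {"dx":0,"dy":0,"dz":0,"rx":-0.295,"ry":-0.056,"rz":0},
  {"dx":0,"dy":0,"dz":0,"rx":-0.295,"ry":-0.056,"rz":0},
])

```text
t: 7.85
tcp_pos: [0.5227, -0.0276, 0.2847]
tool_rot: [0.488, 0.588, -0.41, 0.498]
force: [0.1, -1.0, -1.4]
finger_gap: 0.108
gripper_force: 78.1
```

```bash
python3 -c "
from h import *
st()"
```

```text
t 7.85 tcp [ 0.5227 -0.0276  0.2847] toolz [ 0.1844 -0.9684 -0.1679] tooly [0.9824 0.1865 0.0032] q [ 0.2977  0.7145  1.7979 -1.3833  1.4984  0.9474] gap 0.10778834440060614 F [ 0.0634 -0.9957 -1.3996] g 78.08676161337644
```

move_arm([
  {"dx":0.17,"dy":0.72,"dz":0,"rx":0,"ry":0,"rz":0},
  {"dx":0.17,"dy":0.72,"dz":0,"rx":0,"ry":0,"rz":0},
  {"dx":0.17,"dy":0.72,"dz":0,"rx":0,"ry":0,"rz":0},
  {"dx":0.17,"dy":0.72,"dz":0,"rx":0,"ry":0,"rz":0},
  {"dx":0.17,"dy":0.72,"dz":0,"rx":0,"ry":0,"rz":0},
  {"dx":0.17,"dy":0.72,"dz":0,"rx":0,"ry":0,"rz":0},
  {"dx":0.17,"dy":0.72,"dz":0,"rx":0,"ry":0,"rz":0},
  {"dx":0.17,"dy":0.72,"dz":0,"rx":0,"ry":0,"rz":0},
  {"dx":0.33,"dy":0,"dz":-0.6,"rx":0,"ry":0,"rz":0},
  {"dx":0,"dy":0,"dz":-0.6,"rx":0,"ry":0,"rz":0},
])

```text
t: 9.1
tcp_pos: [0.5651, 0.1155, 0.2523]
tool_rot: [0.489, 0.589, -0.41, 0.495]
force: [-0.8, 0.2, -1.3]
finger_gap: 0.105
gripper_force: 78.1
```

```bash
python3 -c "
from h import *
st();shot('top','t5');shot('scene','s5');shot('wrist','w5')
z=lambda im,x,y,w,h,k:cv2.resize(im[y:y+h,x:x+w],None,fx=k,fy=k,interpolation=cv2.INTER_CUBIC)
a=z(cv2.imread('pics/s5.png'),300,70,120,180,3);b=z(cv2.imread('pics/w5.png'),0,0,640,480,.55);c=z(cv2.imread('pics/t5.png'),150,200,140,105,352/140)
v=np.zeros((540,712,3),np.uint8);v[:540,:360]=a;v[:264,360:]=b;v[270:270+264,360:]=c[:264,:352]
cv2.imwrite('pics/c5.png',v)"
```

```text
t 9.1 tcp [0.5651 0.1155 0.2523] toolz [ 0.1822 -0.9679 -0.1731] tooly [0.9828 0.1849 0.0006] q [ 0.4959  0.8539  1.4981 -1.2283  1.6623  0.8249] gap 0.10451886901613991 F [-0.8278  0.2483 -1.2566] g 78.11158582800999
```

View pics/c5.png

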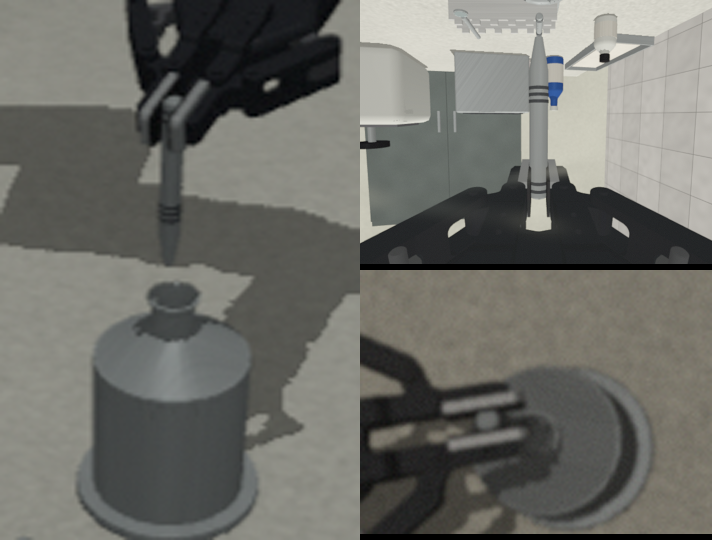

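In the scene the tip is at about (356,157.7), just above the lip centre at (357.7,169). The top view shows the butt at about (200.5,259.7). I'll check these against the mouth pixel in the same cameras.

```bash
python3 - <<'E'
from h import *
t,s=cams.camera_model('top'),cams.camera_model('scene')
def pr(m,P):
    c=np.array(m['extrinsics'])[:3]@np.r_[P,1];return np.array([m['fx']*c[0]/c[2]+m['cx'],m['fy']*c[1]/c[2]+m['cy']])
sen=sensors.sense();a=R.from_quat(sen['tool_rot']).as_matrix()[:,2];G=np.array(sen['tcp_pos'])-.0187*a;print('G',G)
M=np.array([.5615,.1345,.14])
print('scene mouth pred',pr(s,M),'obs 357.8 168.9; tip pred',pr(s,G-[0,0,.0887]),'obs 356 157.7; straight-above tip',pr(s,M+[0,0,G[2]-.0887-.14]))
print('top mouth pred',pr(t,M),'obs 219 266.8; butt pred',pr(t,G+[0,0,.0113]),'obs 200.5 259.7; straight-above butt',pr(t,M+[0,0,G[2]+.0113-.14]))
print('px/mm scene x,y,z',pr(s,M+[.01,0,0])-pr(s,M),pr(s,M+[0,.01,0])-pr(s,M))
E
```

```text
G [0.5608 0.1329 0.2554]
scene mouth pred [356.7789 166.9979] obs 357.8 168.9; tip pred [356.3155 153.7537] obs 356 157.7; straight-above tip [357.2453 153.4926]
top mouth pred [219.5345 266.0069] obs 219 266.8; butt pred [199.6686 260.1264] obs 200.5 259.7; straight-above butt [198.3339 259.4976]
px/mm scene x,y,z [4.8101 2.0223] [ 3.4681 -2.5932]
```

move_arm([
  {"dx":0,"dy":0.12,"dz":0,"rx":0,"ry":0,"rz":0},
  {"dx":0,"dy":0,"dz":-0.4,"rx":0,"ry":0,"rz":0},
  {"dx":0,"dy":0,"dz":-0.4,"rx":0,"ry":0,"rz":0},
  {"dx":0,"dy":0,"dz":-0.3,"rx":0,"ry":0,"rz":0},
  {"dx":0,"dy":0,"dz":-0.2,"rx":0,"ry":0,"rz":0},
  {"dx":0,"dy":0,"dz":-0.2,"rx":0,"ry":0,"rz":0},
  {"dx":0,"dy":0,"dz":-0.2,"rx":0,"ry":0,"rz":0},
  {"dx":0,"dy":0,"dz":-0.2,"rx":0,"ry":0,"rz":0},
  {"dx":0,"dy":0,"dz":0,"rx":0,"ry":0,"rz":0},
  {"dx":0,"dy":0,"dz":0,"rx":0,"ry":0,"rz":0},
])

```text
t: 10.5
tcp_pos: [0.5649, 0.1188, 0.2064]
tool_rot: [0.489, 0.589, -0.41, 0.495]
force: [0.2, 0.3, 0.0]
finger_gap: 0.109
gripper_force: 78.1
```

```bash
python3 -c "
from h import *
st();shot('scene','s6');shot('top','t6')
z=lambda im,x,y,w,h,k:cv2.resize(im[y:y+h,x:x+w],None,fx=k,fy=k,interpolation=cv2.INTER_CUBIC)
cv2.imwrite('pics/c6.png',np.hstack([z(cv2.imread('pics/s6.png'),310,90,100,130,4),z(cv2.imread('pics/t6.png'),170,215,95,130,4)]))"
```

```text
t 10.5 tcp [0.5649 0.1188 0.2064] toolz [ 0.1829 -0.9679 -0.1726] tooly [0.9827 0.1855 0.0011] q [ 0.5007  0.9266  1.4946 -1.2203  1.6418  0.8917] gap 0.10888494779785679 F [0.1518 0.2501 0.0051] g 78.11077512335032
```

View pics/c6.png

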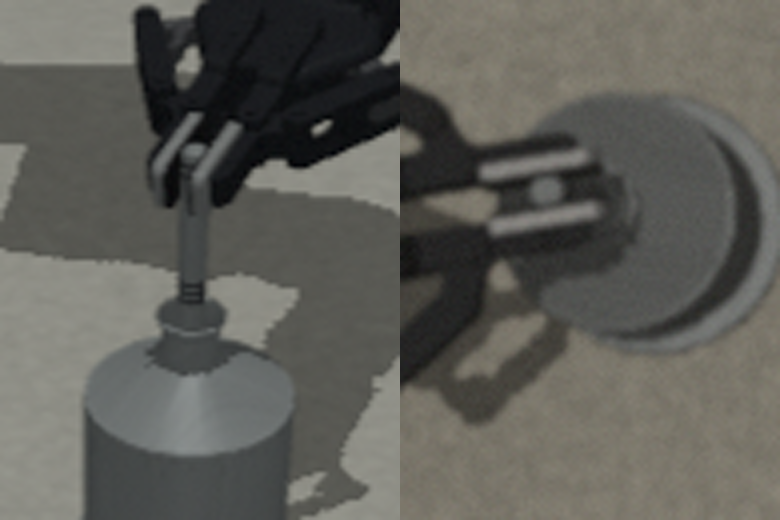

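The scene crop shows the probe's tip well inside the lip. The probe is at column 191 and the lip spans 158 to 228. The force is about zero, so I'll keep lowering slowly.

move_arm([
  {"dx":0,"dy":0,"dz":-0.1,"rx":0,"ry":0,"rz":0},
  {"dx":0,"dy":0,"dz":-0.1,"rx":0,"ry":0,"rz":0},
  {"dx":0,"dy":0,"dz":-0.1,"rx":0,"ry":0,"rz":0},
  {"dx":0,"dy":0,"dz":-0.1,"rx":0,"ry":0,"rz":0},
  {"dx":0,"dy":0,"dz":-0.1,"rx":0,"ry":0,"rz":0},
  {"dx":0,"dy":0,"dz":-0.1,"rx":0,"ry":0,"rz":0},
  {"dx":0,"dy":0,"dz":-0.1,"rx":0,"ry":0,"rz":0},
  {"dx":0,"dy":0,"dz":-0.1,"rx":0,"ry":0,"rz":0},
  {"dx":0,"dy":0,"dz":-0.1,"rx":0,"ry":0,"rz":0},
  {"dx":0,"dy":0,"dz":0,"rx":0,"ry":0,"rz":0},
])

```text
t: 11.85
tcp_pos: [0.5647, 0.1187, 0.1836]
tool_rot: [0.489, 0.589, -0.41, 0.495]
force: [-1.0, 0.6, -0.7]
finger_gap: 0.109
gripper_force: 78.1
```

move_arm([
  {"dx":0,"dy":0,"dz":-0.1,"rx":0,"ry":0,"rz":0},
  {"dx":0,"dy":0,"dz":-0.1,"rx":0,"ry":0,"rz":0},
  {"dx":0,"dy":0,"dz":-0.1,"rx":0,"ry":0,"rz":0},
  {"dx":0,"dy":0,"dz":-0.1,"rx":0,"ry":0,"rz":0},
  {"dx":0,"dy":0,"dz":-0.1,"rx":0,"ry":0,"rz":0},
  {"dx":0,"dy":0,"dz":-0.1,"rx":0,"ry":0,"rz":0},
  {"dx":0,"dy":0,"dz":-0.1,"rx":0,"ry":0,"rz":0},
  {"dx":0,"dy":0,"dz":-0.1,"rx":0,"ry":0,"rz":0},
  {"dx":0,"dy":0,"dz":0,"rx":0,"ry":0,"rz":0},
  {"dx":0,"dy":0,"dz":0,"rx":0,"ry":0,"rz":0},
])

```text
t: 13.1
tcp_pos: [0.5648, 0.1188, 0.1639]
tool_rot: [0.489, 0.589, -0.41, 0.495]
force: [0.3, -0.8, -1.0]
finger_gap: 0.11
gripper_force: 78.1
```

```bash
python3 -c "
from h import *
st();s,r=sensors.sense(),0;print(s['ft_torque'])
for c in('scene','top'): shot(c,c[0]+'7')
a,b=[cv2.imread(f'pics/s{i}.png') for i in (6,7)]
# jar body moved? template match of jar body region
for c,(x,y,w,h) in(('s',(320,185,72,65)),('t',(225,235,45,70))):
    o=cv2.imread(f'pics/{c}'+('cene' if c=='s' else 'op')+'0.png')[y:y+h,x:x+w];n=cv2.imread(f'pics/{c}7.png')
    R_=cv2.matchTemplate(n[y-12:y+h+12,x-12:x+w+12],o,cv2.TM_CCOEFF_NORMED);print(c,cv2.minMaxLoc(R_))
"
```

```text
t 13.1 tcp [0.5648 0.1188 0.1639] toolz [ 0.1829 -0.9679 -0.1727] tooly [0.9826 0.1855 0.001 ] q [ 0.5008  0.9945  1.4878 -1.2168  1.6207  0.949 ] gap 0.11038159559372764 F [ 0.2687 -0.8244 -0.976 ] g 78.11096225632355
[0.514  0.115  0.0182]
s (0.16552895307540894, 0.8974093198776245, (24, 24), (12, 12))
t (0.16759511828422546, 0.9700682759284973, (0, 24), (12, 12))
```

The jar hasn't moved and nothing is touching. I'll release.

move_arm([
  {"dx":0,"dy":0,"dz":0,"rx":0,"ry":0,"rz":0},
  {"dx":0,"dy":0,"dz":0,"rx":0,"ry":0,"rz":0},
  {"dx":0,"dy":0,"dz":0,"rx":0,"ry":0,"rz":0},
  {"dx":0,"dy":0,"dz":0,"rx":0,"ry":0,"rz":0},
  {"dx":0,"dy":0,"dz":0,"rx":0,"ry":0,"rz":0},
  {"dx":0,"dy":0,"dz":0,"rx":0,"ry":0,"rz":0},
  {"dx":0,"dy":0,"dz":0.5,"rx":0,"ry":0,"rz":0},
  {"dx":0,"dy":0,"dz":1,"rx":0,"ry":0,"rz":0},
  {"dx":0,"dy":0,"dz":1,"rx":0,"ry":0,"rz":0},
  {"dx":0,"dy":0,"dz":1,"rx":0,"ry":0,"rz":0},
], claw=45)

```text
t: 14.45
tcp_pos: [0.5648, 0.1188, 0.2531]
tool_rot: [0.489, 0.589, -0.41, 0.496]
force: [0.2, -0.0, 0.1]
finger_gap: 0.454
gripper_force: 0.0
```

```bash
python3 -c "
from h import *
st()
for c in('scene','top'): shot(c,c[0]+'8')
for c,(x,y,w,h) in(('s',(320,185,72,65)),('t',(225,235,45,70)),('s',(346,160,24,22))):
    o=cv2.imread(f'pics/{c}'+('cene' if c=='s' else 'op')+'0.png')[y:y+h,x:x+w];n=cv2.imread(f'pics/{c}8.png')
    R_=cv2.matchTemplate(n[y-12:y+h+12,x-12:x+w+12],o,cv2.TM_CCOEFF_NORMED);print(c,cv2.minMaxLoc(R_))
d=cv2.absdiff(cv2.imread('pics/scene0.png'),cv2.imread('pics/s8.png')).max(2)
print('lip diff',d[158:180,344:372].max(),'above lip',d[135:158,344:372].max())
"
```

```text
t 14.45 tcp [0.5648 0.1188 0.2531] toolz [ 0.1829 -0.9679 -0.1725] tooly [0.9827 0.1854 0.0016] q [ 0.5008  0.8545  1.4935 -1.2261  1.6669  0.8231] gap 0.4537294542205844 F [ 0.1726 -0.0458  0.0771] g 0.0
s (0.15536896884441376, 0.9099037647247314, (24, 24), (12, 12))
t (0.19691643118858337, 0.9869399070739746, (0, 24), (12, 12))
s (-0.6378616690635681, 0.9729668498039246, (24, 0), (12, 12))
lip diff 53 above lip 54
```

The first probe dropped in: the lip area matches the original view and the jar hasn't moved. Now for probe B.

move_arm([
  {"dx":0.16,"dy":-0.9,"dz":0,"rx":0.229,"ry":0.043,"rz":0},
  {"dx":0.16,"dy":-0.9,"dz":0,"rx":0.229,"ry":0.043,"rz":0},
  {"dx":0.16,"dy":-0.9,"dz":0,"rx":0.229,"ry":0.043,"rz":0},
  {"dx":0.16,"dy":-0.9,"dz":0,"rx":0.229,"ry":0.043,"rz":0},
  {"dx":0.16,"dy":-0.9,"dz":-0.7,"rx":0.229,"ry":0.043,"rz":0},
  {"dx":0.16,"dy":-0.9,"dz":-0.7,"rx":0.229,"ry":0.043,"rz":0},
  {"dx":0.16,"dy":-0.9,"dz":-0.7,"rx":0.229,"ry":0.043,"rz":0},
  {"dx":0.16,"dy":-0.9,"dz":-0.7,"rx":0.229,"ry":0.043,"rz":0},
  {"dx":0.16,"dy":-0.9,"dz":-0.7,"rx":0.229,"ry":0.043,"rz":0},
  {"dx":0.16,"dy":-0.9,"dz":-0.7,"rx":0.229,"ry":0.043,"rz":0},
])

```text
t: 15.8
tcp_pos: [0.6046, -0.1067, 0.1456]
tool_rot: [0.636, 0.766, -0.055, 0.067]
force: [-0.0, 0.2, -0.3]
finger_gap: 0.446
gripper_force: 0.0
```

```bash
python3 -c "
from h import *
st();shot('scene','s9');shot('top','t9');shot('wrist','w9')"
```

```text
t 15.8 tcp [ 0.6046 -0.1067  0.1456] toolz [ 0.033  -0.1688 -0.9851] tooly [0.983  0.1838 0.0014] q [-0.2817  0.6044  1.5851 -0.1995  0.8822 -0.3449] gap 0.4459837802029777 F [-0.0186  0.2494 -0.2856] g 0.0
```

move_arm([
  {"dx":0.04,"dy":0.05,"dz":-0.5,"rx":0,"ry":0,"rz":0},
  {"dx":0,"dy":0,"dz":-0.5,"rx":0,"ry":0,"rz":0},
  {"dx":0,"dy":0,"dz":-0.5,"rx":0,"ry":0,"rz":0},
  {"dx":0,"dy":0,"dz":-0.5,"rx":0,"ry":0,"rz":0},
  {"dx":0,"dy":0,"dz":-0.5,"rx":0,"ry":0,"rz":0},
  {"dx":0,"dy":0,"dz":-0.5,"rx":0,"ry":0,"rz":0},
  {"dx":0,"dy":0,"dz":-0.5,"rx":0,"ry":0,"rz":0},
  {"dx":0,"dy":0,"dz":-0.5,"rx":0,"ry":0,"rz":0},
  {"dx":0,"dy":0,"dz":-0.5,"rx":0,"ry":0,"rz":0},
  {"dx":0,"dy":0,"dz":0,"rx":0,"ry":0,"rz":0},
])

```text
t: 17.2
tcp_pos: [0.6049, -0.1048, 0.0325]
tool_rot: [0.636, 0.766, -0.057, 0.067]
force: [0.4, -0.2, 0.0]
finger_gap: 0.45
gripper_force: 0.0
```

move_arm([
  {"dx":0,"dy":0,"dz":0,"rx":0,"ry":0,"rz":0},
  {"dx":0,"dy":0,"dz":0,"rx":0,"ry":0,"rz":0},
  {"dx":0,"dy":0,"dz":0,"rx":0,"ry":0,"rz":0},
  {"dx":0,"dy":0,"dz":0,"rx":0,"ry":0,"rz":0},
  {"dx":0,"dy":0,"dz":0,"rx":0,"ry":0,"rz":0},
  {"dx":0,"dy":0,"dz":0,"rx":0,"ry":0,"rz":0},
  {"dx":0,"dy":0,"dz":0,"rx":0,"ry":0,"rz":0},
  {"dx":0,"dy":0,"dz":0,"rx":0,"ry":0,"rz":0},
  {"dx":0,"dy":0,"dz":0,"rx":0,"ry":0,"rz":0},
  {"dx":0,"dy":0,"dz":0.2,"rx":0,"ry":0,"rz":0},
], claw=0, newtons=80)

```text
t: 18.45
tcp_pos: [0.6047, -0.1047, 0.038]
tool_rot: [0.636, 0.766, -0.057, 0.067]
force: [-0.5, 0.3, 0.2]
finger_gap: 0.111
gripper_force: 78.0
```

move_arm([
  {"dx":0,"dy":0,"dz":0.8,"rx":0,"ry":0,"rz":0},
  {"dx":0,"dy":0,"dz":1,"rx":0,"ry":0,"rz":0},
  {"dx":0,"dy":0,"dz":1,"rx":0,"ry":0,"rz":0},
  {"dx":0,"dy":0,"dz":1,"rx":0,"ry":0,"rz":0},
  {"dx":0,"dy":0,"dz":1,"rx":0,"ry":0,"rz":0},
  {"dx":0,"dy":0,"dz":1,"rx":0,"ry":0,"rz":0},
  {"dx":0,"dy":0,"dz":1,"rx":0,"ry":0,"rz":0},
  {"dx":0,"dy":0,"dz":1,"rx":0,"ry":0,"rz":0},
  {"dx":0,"dy":0,"dz":1,"rx":0,"ry":0,"rz":0},
  {"dx":0,"dy":0,"dz":1,"rx":0,"ry":0,"rz":0},
])

```text
t: 19.7
tcp_pos: [0.605, -0.1046, 0.2855]
tool_rot: [0.636, 0.766, -0.056, 0.068]
force: [-0.4, 0.7, -1.3]
finger_gap: 0.11
gripper_force: 78.0
```

move_arm([
  {"dx":-0.1,"dy":0.4,"dz":0,"rx":0.295,"ry":0.056,"rz":0},
  {"dx":-0.1,"dy":0.4,"dz":0,"rx":0.295,"ry":0.056,"rz":0},
  {"dx":-0.1,"dy":0.4,"dz":0,"rx":0.295,"ry":0.056,"rz":0},
  {"dx":-0.1,"dy":0.4,"dz":0,"rx":0.295,"ry":0.056,"rz":0},
  {"dx":-0.1,"dy":0.4,"dz":0,"rx":0.295,"ry":0.056,"rz":0},
  {"dx":-0.1,"dy":0.4,"dz":0,"rx":0.295,"ry":0.056,"rz":0},
  {"dx":-0.1,"dy":0.4,"dz":0,"rx":0.295,"ry":0.056,"rz":0},
  {"dx":-0.1,"dy":0.4,"dz":0,"rx":0.295,"ry":0.056,"rz":0},
  {"dx":-0.1,"dy":0.4,"dz":0,"rx":0.295,"ry":0.056,"rz":0},
  {"dx":-0.1,"dy":0.4,"dz":0,"rx":0.295,"ry":0.056,"rz":0},
])

```text
t: 20.95
tcp_pos: [0.5808, -0.0054, 0.2848]
tool_rot: [0.489, 0.589, 0.411, -0.495]
force: [-0.2, 0.5, -1.1]
finger_gap: 0.109
gripper_force: 78.1
```

```bash
python3 -c "
from h import *
st();shot('wrist','w10');shot('scene','s10')"
```

```text
t 20.95 tcp [ 0.5808 -0.0054  0.2848] toolz [-0.1823  0.9682 -0.1715] tooly [ 0.9827  0.185  -0.0002] q [-0.5914  0.854   1.354   0.9072  2.0414 -0.8726] gap 0.10903590964005358 F [-0.2372  0.4502 -1.069 ] g 78.08108608005568
```

move_arm([
  {"dx":-0.11,"dy":0.8,"dz":0,"rx":0,"ry":0,"rz":0},
  {"dx":-0.11,"dy":0.8,"dz":0,"rx":0,"ry":0,"rz":0},
  {"dx":-0.11,"dy":0.8,"dz":0,"rx":0,"ry":0,"rz":0},
  {"dx":-0.11,"dy":0.8,"dz":0,"rx":0,"ry":0,"rz":0},
  {"dx":-0.11,"dy":0.8,"dz":0,"rx":0,"ry":0,"rz":0},
  {"dx":-0.11,"dy":0.8,"dz":0,"rx":0,"ry":0,"rz":0},
  {"dx":-0.11,"dy":0.8,"dz":0,"rx":0,"ry":0,"rz":0},
  {"dx":-0.11,"dy":0.8,"dz":0,"rx":0,"ry":0,"rz":0},
  {"dx":-0.03,"dy":0.02,"dz":-0.6,"rx":0,"ry":0,"rz":0},
  {"dx":0,"dy":0,"dz":-0.6,"rx":0,"ry":0,"rz":0},
])

```text
t: 22.3
tcp_pos: [0.5581, 0.1554, 0.2525]
tool_rot: [0.49, 0.59, 0.409, -0.495]
force: [0.1, -0.2, -0.5]
finger_gap: 0.108
gripper_force: 78.1
```

```bash
python3 -c "
from h import *
s,r=st();print('G',np.array(s['tcp_pos'])-.0187*r[:,2]);shot('top','t11');shot('scene','s11');shot('wrist','w11')
z=lambda im,x,y,w,h,k:cv2.resize(im[y:y+h,x:x+w],None,fx=k,fy=k,interpolation=cv2.INTER_CUBIC)
a=z(cv2.imread('pics/s11.png'),310,70,90,130,4);b=z(cv2.imread('pics/w11.png'),0,0,640,480,.6);c=z(cv2.imread('pics/t11.png'),175,215,96,54,4)
v=np.zeros((520,744,3),np.uint8);v[:520,:360]=a;v[:288,360:]=b;v[300:516,360:]=c
cv2.imwrite('pics/c11.png',v)"
```

```text
t 22.3 tcp [0.5581 0.1554 0.2525] toolz [-0.1829  0.9673 -0.1755] tooly [ 0.9827  0.1853 -0.0026] q [-0.3898  0.8325  1.5645  1.014   1.8077 -0.944 ] gap 0.10761557676082259 F [ 0.0919 -0.2046 -0.4583] g 78.10610887594521
G [0.5615 0.1373 0.2558]
```

View pics/c11.png

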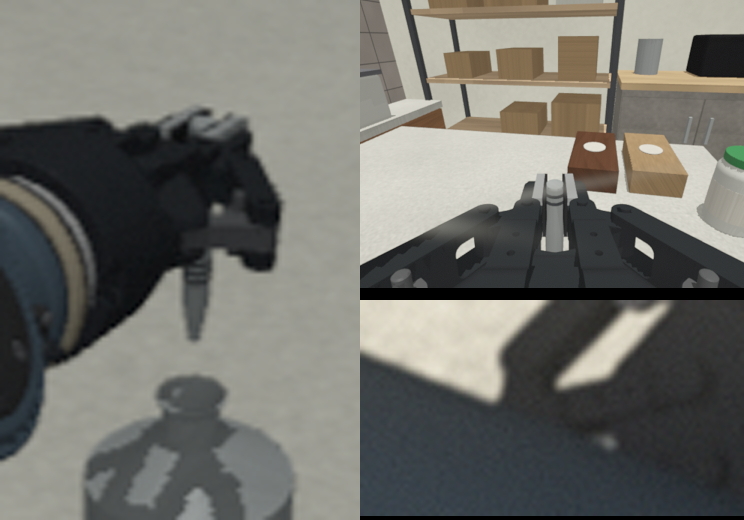

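The tip is at scene (358.8,155) above the lip centre at (357.8,168.5), where straight above would be about (358.2,155). That is within 2 mm, so I'll lower it as before.

move_arm([
  {"dx":0,"dy":-0.02,"dz":-0.4,"rx":0,"ry":0,"rz":0},
  {"dx":0,"dy":0,"dz":-0.4,"rx":0,"ry":0,"rz":0},
  {"dx":0,"dy":0,"dz":-0.3,"rx":0,"ry":0,"rz":0},
  {"dx":0,"dy":0,"dz":-0.2,"rx":0,"ry":0,"rz":0},
  {"dx":0,"dy":0,"dz":-0.2,"rx":0,"ry":0,"rz":0},
  {"dx":0,"dy":0,"dz":-0.2,"rx":0,"ry":0,"rz":0},
  {"dx":0,"dy":0,"dz":-0.15,"rx":0,"ry":0,"rz":0},
  {"dx":0,"dy":0,"dz":-0.1,"rx":0,"ry":0,"rz":0},
  {"dx":0,"dy":0,"dz":-0.1,"rx":0,"ry":0,"rz":0},
  {"dx":0,"dy":0,"dz":0,"rx":0,"ry":0,"rz":0},
])

```text
t: 23.7
tcp_pos: [0.5581, 0.155, 0.2024]
tool_rot: [0.49, 0.59, 0.409, -0.495]
force: [0.1, -0.0, -0.7]
finger_gap: 0.108
gripper_force: 78.1
```

move_arm([
  {"dx":0,"dy":0,"dz":-0.1,"rx":0,"ry":0,"rz":0},
  {"dx":0,"dy":0,"dz":-0.1,"rx":0,"ry":0,"rz":0},
  {"dx":0,"dy":0,"dz":-0.1,"rx":0,"ry":0,"rz":0},
  {"dx":0,"dy":0,"dz":-0.1,"rx":0,"ry":0,"rz":0},
  {"dx":0,"dy":0,"dz":-0.1,"rx":0,"ry":0,"rz":0},
  {"dx":0,"dy":0,"dz":-0.1,"rx":0,"ry":0,"rz":0},
  {"dx":0,"dy":0,"dz":-0.1,"rx":0,"ry":0,"rz":0},
  {"dx":0,"dy":0,"dz":-0.1,"rx":0,"ry":0,"rz":0},
  {"dx":0,"dy":0,"dz":0,"rx":0,"ry":0,"rz":0},
  {"dx":0,"dy":0,"dz":0,"rx":0,"ry":0,"rz":0},
])

```text
t: 24.95
tcp_pos: [0.5581, 0.155, 0.1822]
tool_rot: [0.49, 0.59, 0.409, -0.495]
force: [0.2, -1.8, -1.3]
finger_gap: 0.109
gripper_force: 78.3
```

```bash
python3 -c "
from h import *
st()
for c in('scene','top'): shot(c,c[0]+'12')
for c,(x,y,w,h) in(('s',(320,185,72,65)),('t',(225,235,45,70))):
    o=cv2.imread(f'pics/{c}'+('cene' if c=='s' else 'op')+'0.png')[y:y+h,x:x+w];n=cv2.imread(f'pics/{c}12.png')
    print(c,cv2.minMaxLoc(cv2.matchTemplate(n[y-12:y+h+12,x-12:x+w+12],o,cv2.TM_CCOEFF_NORMED)))
"
```

```text
t 24.95 tcp [0.5581 0.155  0.1822] toolz [-0.1828  0.9673 -0.1758] tooly [ 0.9827  0.1852 -0.0027] q [-0.3905  0.9467  1.5629  0.9934  1.7472 -1.0412] gap 0.10860778574151853 F [ 0.17   -1.8389 -1.2516] g 78.25483580119908
s (-0.25791051983833313, 0.5473623871803284, (0, 0), (12, 12))
t (-0.2887405753135681, -0.012938246130943298, (20, 15), (0, 24))
```

The y force of −1.8 N hints at light contact with the +y side of the bore. I'll ease 1.5 mm towards −y and check.

move_arm([
  {"dx":0,"dy":-0.03,"dz":0,"rx":0,"ry":0,"rz":0},
  {"dx":0,"dy":-0.03,"dz":0,"rx":0,"ry":0,"rz":0},
  {"dx":0,"dy":0,"dz":0,"rx":0,"ry":0,"rz":0},
  {"dx":0,"dy":0,"dz":-0.1,"rx":0,"ry":0,"rz":0},
  {"dx":0,"dy":0,"dz":-0.1,"rx":0,"ry":0,"rz":0},
  {"dx":0,"dy":0,"dz":-0.1,"rx":0,"ry":0,"rz":0},
  {"dx":0,"dy":0,"dz":-0.1,"rx":0,"ry":0,"rz":0},
  {"dx":0,"dy":0,"dz":-0.1,"rx":0,"ry":0,"rz":0},
  {"dx":0,"dy":0,"dz":0,"rx":0,"ry":0,"rz":0},
  {"dx":0,"dy":0,"dz":0,"rx":0,"ry":0,"rz":0},
])

```text
t: 26.3
tcp_pos: [0.5581, 0.1535, 0.1701]
tool_rot: [0.49, 0.59, 0.409, -0.495]
force: [-0.6, 0.2, -0.9]
finger_gap: 0.113
gripper_force: 78.1
```

```bash
python3 -c "
from h import *
st();shot('scene','s13')
y,x,h,w=160,318,95,80
o=cv2.Canny(cv2.imread('pics/scene0.png')[y:y+h,x:x+w],40,100)
for f in('s11','s12','s13'):
    n=cv2.Canny(cv2.imread(f'pics/{f}.png')[y-8:y+h+8,x-8:x+w+8],40,100);print(f,cv2.minMaxLoc(cv2.matchTemplate(n,o,cv2.TM_CCOEFF_NORMED))[1::2])
"
```

```text
t 26.3 tcp [0.5581 0.1535 0.1701] toolz [-0.1829  0.9674 -0.1749] tooly [ 0.9827  0.1854 -0.0024] q [-0.3927  0.9675  1.5595  0.9893  1.7396 -1.0569] gap 0.11296210036678181 F [-0.5923  0.1733 -0.8808] g 78.12593139940873
s11 (0.5138843655586243, (8, 8))
s12 (0.3808578848838806, (8, 8))
s13 (0.3906562924385071, (8, 8))
```

The contact is gone and the jar is in place. I'll lower the last bit and release.

move_arm([
  {"dx":0,"dy":0,"dz":-0.1,"rx":0,"ry":0,"rz":0},
  {"dx":0,"dy":0,"dz":-0.1,"rx":0,"ry":0,"rz":0},
  {"dx":0,"dy":0,"dz":-0.1,"rx":0,"ry":0,"rz":0},
  {"dx":0,"dy":0,"dz":0,"rx":0,"ry":0,"rz":0},
  {"dx":0,"dy":0,"dz":0,"rx":0,"ry":0,"rz":0},
  {"dx":0,"dy":0,"dz":0,"rx":0,"ry":0,"rz":0},
  {"dx":0,"dy":0,"dz":0,"rx":0,"ry":0,"rz":0},
  {"dx":0,"dy":0,"dz":0,"rx":0,"ry":0,"rz":0},
  {"dx":0,"dy":0,"dz":0,"rx":0,"ry":0,"rz":0},
  {"dx":0,"dy":0,"dz":0,"rx":0,"ry":0,"rz":0},
])

```text
t: 27.6
tcp_pos: [0.558, 0.1535, 0.1626]
tool_rot: [0.49, 0.59, 0.409, -0.495]
force: [-0.2, -0.4, -0.4]
finger_gap: 0.109
gripper_force: 78.1
```

move_arm([
  {"dx":0,"dy":0,"dz":0,"rx":0,"ry":0,"rz":0},
  {"dx":0,"dy":0,"dz":0,"rx":0,"ry":0,"rz":0},
  {"dx":0,"dy":0,"dz":0,"rx":0,"ry":0,"rz":0},
  {"dx":0,"dy":0,"dz":0,"rx":0,"ry":0,"rz":0},
  {"dx":0,"dy":0,"dz":0,"rx":0,"ry":0,"rz":0},
  {"dx":0,"dy":0,"dz":0,"rx":0,"ry":0,"rz":0},
  {"dx":0,"dy":0,"dz":0.5,"rx":0,"ry":0,"rz":0},
  {"dx":0,"dy":0,"dz":1,"rx":0,"ry":0,"rz":0},
  {"dx":0,"dy":0,"dz":1,"rx":0,"ry":0,"rz":0},
  {"dx":0,"dy":0,"dz":1,"rx":0,"ry":0,"rz":0},
], claw=45)

```text
t: 28.85
tcp_pos: [0.5579, 0.1536, 0.2517]
tool_rot: [0.49, 0.59, 0.409, -0.495]
force: [0.5, -0.1, 0.2]
finger_gap: 0.452
gripper_force: 0.0
```

move_arm([
  {"dx":0,"dy":-0.8,"dz":0.7,"rx":0,"ry":0,"rz":0},
  {"dx":0,"dy":-0.8,"dz":0.7,"rx":0,"ry":0,"rz":0},
  {"dx":0,"dy":-0.8,"dz":0.5,"rx":0,"ry":0,"rz":0},
  {"dx":0,"dy":-0.8,"dz":0,"rx":0,"ry":0,"rz":0},
  {"dx":0,"dy":-0.8,"dz":0,"rx":0,"ry":0,"rz":0},
  {"dx":0,"dy":-0.8,"dz":0,"rx":0,"ry":0,"rz":0},
  {"dx":0,"dy":-0.8,"dz":0,"rx":0,"ry":0,"rz":0},
  {"dx":0,"dy":-0.8,"dz":0,"rx":0,"ry":0,"rz":0},
  {"dx":0,"dy":-0.8,"dz":0,"rx":0,"ry":0,"rz":0},
  {"dx":0,"dy":-0.8,"dz":0,"rx":0,"ry":0,"rz":0},
])

```text
t: 30.1
tcp_pos: [0.558, -0.0478, 0.2975]
tool_rot: [0.49, 0.59, 0.409, -0.495]
force: [-0.1, 0.8, 0.3]
finger_gap: 0.452
gripper_force: 0.0
```

```bash
python3 -c "
from h import *
st()
for c in('scene','top'): shot(c,c[0]+'14')
for c,(x,y,w,h) in(('s',(320,185,72,65)),('s',(346,158,24,24)),('t',(190,235,80,70)),('t',(205,253,28,28))):
    o=cv2.imread(f'pics/{c}'+('cene' if c=='s' else 'op')+'0.png')[y:y+h,x:x+w];n=cv2.imread(f'pics/{c}14.png')
    print(c,cv2.minMaxLoc(cv2.matchTemplate(n[y-12:y+h+12,x-12:x+w+12],o,cv2.TM_CCOEFF_NORMED)),'mean diff',cv2.absdiff(o,n[y:y+h,x:x+w]).mean())
"
```

```text
t 30.1 tcp [ 0.558  -0.0478  0.2975] toolz [-0.1829  0.9674 -0.1749] tooly [ 0.9827  0.1854 -0.0026] q [-0.6601  0.8343  1.3537  0.8527  2.0949 -0.8946] gap 0.45228249026065087 F [-0.1396  0.845   0.346 ] g 0.0
s (0.1649470031261444, 0.9996217489242554, (24, 24), (12, 12)) mean diff 16.174643874643873
s (-0.35174524784088135, 0.999609649181366, (8, 24), (12, 12)) mean diff 16.853587962962962
t (0.27465271949768066, 0.9920616149902344, (0, 24), (12, 12)) mean diff 38.079345238095236
t (-0.21444205939769745, 0.9718716740608215, (24, 9), (12, 12)) mean diff 32.82525510204081
```

Both probes are inside: the jar and lip match the starting view (correlation 0.9996, no shift) and nothing protrudes from the neck. I'll hand it in.

```bash
python3 -c "
from station import order
print(order.sign_off())"
```

```text
the job is handed in; nothing more can be done
None
```

Both probes went tip first through the neck and into the soaking jar, which still stands where it was with its neck clear; the job was handed in at about 30 s, though sign-off returned no verdict and I didn't re-check the mirror and bystanders in a final picture.

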